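Unlock the inspection mirror and show the camera the lantern's marker

TASK

At the packing bench, use the orange slot key to turn the brass lock screw of the inspection mirror a quarter turn anticlockwise, and put the key back upright in its blue stand. Then take the mirror by its red handle and turn it against its spring until the camera, looking at the middle of the mirror, sees the blue marker on the back of the yellow lantern, and finish while still holding it steady at that angle. Turn the screw only with the key, and do not shift the lantern, the battery cells or the tape gun.

Things in the scene. Friction and masses are not known exactly. Their poses are not given: they have to be found in the camera images.
- station: Grey base plate (12 thick), fixed, carrying mirror, lock screw and camera. Origin on the bench below the mirror's vertical turning axis. In its axes: lock screw at x -100, y 0; the camera lens is 176 from the mirror's axis, 60 degrees to the -y side of +x, at height 120, looking level straight at that axis. Around the screw, 45 is clear.
- screw: Brass slotted screw, head 34 across, vertical axis, top at height 46; origin on its axis at bench height. Slot along its x, 10.5 wide, floor at height 36. A red tab points along its +x: locked within 0.15 rad anticlockwise of station +x, mirror free from 1.2 rad, stop at 1.7. Friction 0.15 N m; stays where left. Locked, it stops the mirror (to 0.3 N m). Key play 0.2 rad.
- screw_top (a point): Centre of the screw's head at its top face height (46 above the bench), turning with the screw.
- mirror: Upright mirror, glass 100 x 76, on a vertical hinge; origin on it at bench height; +x is the shiny side's normal. At rest that is 35 degrees to the +y side of station +x; unlocked, turns clockwise from above up to 1.4 rad against a spring (0.06 N m, plus 0.25 per rad) that turns it back. Red handle on the axis: 50 along its y, 16 along x, heights 170 to 210; glass frame below it up to 162.
- mirror_grip (a point): Centre of the red handle (height 190), on the turning axis; axes as the mirror.
- camera_lens (a point): Front of the lens of the black camera (body 60 x 46 x 46 on a post); on the lens axis at height 120. Axes as the station.
- sightline (a point): Not a visible thing: the camera's centre line of sight after reflection. Its origin is on the mirror's axis at height 120, its +x runs away along the reflected line (level); it turns twice as far as the mirror, clockwise too. The camera sees the marker when this line meets it.
- lantern: Yellow box-shaped hand lantern, 100 x 110 x 150 high with a carrying handle up to height 205, white lens on its +x side; origin under its centre. The blue marker (70 wide, 50 high) is on its back, the -x side, and folds 24 over the top edge. Loose, stands 0.17 to 0.28 m from the mirror.
- marker (a point): Centre of the upright blue marker, on the back of the lantern, height 120; axes as the lantern.
- stand: Blue block 75 x 65 x 55 high, fixed to the bench, origin under its centre; in its top a through hole 30 (along its x) by 14 (along its y), centred.
- key: Slot key, about 0.14 kg, upright in the stand; origin at the centre of the blade's lower end, z up. Blade 24 along x, 6 along y (4 over the lowest 5), 16 high; shaft 10 round; collar 40 across, 45 to 50 above the origin, rests on the stand (origin then at height 10); orange handle 44 along x, 16 along y, 75 to 120 above the origin. May go back either way round.
- key_grip (a point): Centre of the key's orange handle, 97.5 above the key's origin.
- cell_a: Battery cell, standing, 33 across, 61 high, loose; origin under its centre. Leave alone.
- cell_b: A second battery cell like the first. Leave alone.
- tape_gun: Tape gun lying on the bench: a roll 90 across and 50 high (origin under its centre) with a black grip out to 195 along its +y. Leave alone.
Things that resemble listed ones, but are neither listed nor needed, are in the scene too. There is more than one size of the lantern; the job needs the middle-sized. What is meant by the key is not purple, and is the larger of those in its own colour.

How it is judged:
By the outcome, as a careful person would: the job done as asked, in the order asked, and still so for the second after the job is handed in, while the arm keeps its last pose, push and grip.
It also fails if it takes over 61 s, if anything falls off the work surface, if the arm or the gripper's body presses on something with over 40 N, if the wrist force passes 120 N, or if a joint passes its speed limit or range.

ROBOT

A 7-joint arm with a two-finger parallel gripper is mounted at the origin on the work surface. World frame = base frame: x ahead of the robot, y to its left, z up, the work surface at z = 0. Lengths are in m, angles in rad, forces in N, time in s.
With the tool pointing down it reaches from about 0.425 to 0.875 m from the base axis. Payload 8.4 kg.
Tool frame: the origin (TCP) lies on the centre line of the jaws, within the pads' length; the fingertips stand 11 mm ahead of it and the grasp point (between the pads) lies 8 mm behind it; z points along the fingers, y is the line along which they close (so a half turn about z gives the same grasp; the last joint's range is limited). The gripper opens to 85 mm and grips with 20 to 120 N. Pads are 22 mm wide; open, the fingers measure 114 mm over their backs; the gripper's body (76 mm by 85 mm) begins 54 mm behind the grasp point. The pads swing forward as they close: fully open they stand 13 mm farther back than shut.
Start: joints at [-1.237, 0.333, 0.04, 1.465, -0.013, 1.343, -0.059], TCP at [0.273, 0.59, 0.242] pointing down, gripper open.
Joint ranges: [-2.58, 2.58], [-0.38, 2.09], [-1.3, 1.39], [0.25, 2.4], [-1.5, 4.64], [0.08, 2.09], [-2.65, 2.65]. Speed limits (rad/s): [2.22, 2.22, 2.79, 2.79, 3.14, 3.14, 3.14].

INTERFACE

Orientations are given as a 3x3 rotation matrix whose columns are the frame's x, y, z axes.
In Python, from workcell import move_to, move_linear, set_joints, release, grasp, sleep, solve_ik, read_state, capture, Unreachable, finish_job gives the robot as it stands. Calls block until the motion is done:
- move_to(position, orientation): joint-space move of the TCP to a pose.
- move_linear(position, frame=None, vel=0.15, force_limit=None): straight line of the TCP; frame=None keeps the orientation; vel is the mean speed in m/s. With force_limit (N) it stops when the force on the tool has changed by that much, and returns True; else False.
- set_joints(angles): joint-space move.
- release() and grasp(): open the fingers fully, or close them until they stop; the grip force is fixed at half the most.
- sleep(seconds).
- solve_ik(position, orientation): joint angles nearest the present ones, or None.
- read_state(): the state.
- capture(name): name is "scene" or "top"; returns a dict with "frame" (400x640x3 uint8, red, green, blue), "depth" (400x640 float32, m along the optical axis (not along the pixel's ray), 0 where there is no reading), "vertical_fov" (degrees; the focal length in pixels is half the picture's height over the tangent of half this angle, whatever the lens; pixels are square), "cx", "cy" (the principal point, pixels), "T" (4x4, takes a point from camera to world coordinates). Camera axes: x right, y down, z forward; pixel columns grow to the right and rows downward; lengths in m; the calibration is good to about 2 mm. A picture is of the moment at which its call begins.
A pose or a line that the arm cannot do raises Unreachable and nothing moves.
- finish_job(): hands the job in; it is judged then, once.
The state is a dict: "clock": time; "q": joint angles; "joint_vel": joint speeds; "joint_torque": joint torques, N m; "ee_pos": TCP position; "eef_rot": TCP orientation; "ft_force": force on the tool from outside, world axes, zero at the start; "moment": the same for the moment, N m; "width": finger opening in m; "grip_force": force on a finger pad.
Only numpy, scipy, OpenCV 4.12 (cv2) and the standard library are available. Lean on these libraries where they do the work, as an engineer would, in place of code of your own. Each camera call takes 0.05 s, during which the arm holds its last target. There are 200 camera calls.

## Working session

There is one attempt and no reset: what is moved stays moved. The work goes in short steps, each a Python script; the robot and the scene stay as the last script left them, time stands still between calls to the robot, and variables do not carry over. Pictures are saved under pics/ and viewed, at most 10 in all, crops included, and the job is handed in when it is done.

```bash
ls; mkdir -p pics
python3 - <<'E'
from workcell import *
import cv2,numpy as np
for n in("scene","top"):
    c=capture(n); np.savez(f"{n}0.npz",**c)
    cv2.imwrite(f"pics/{n}0.png",c["frame"][:,:,::-1]); print(n,c["vertical_fov"],c["cx"],c["cy"],c["T"].round(3).tolist(),(c["depth"]>0).mean())
s=read_state();print(s["clock"],s["width"],s["ee_pos"])
E
```

```text
pics
scene 47.24198528688141 320.8823485549406 202.42771344742653 [[0.245, 0.598, -0.763, 1.382], [0.969, -0.167, 0.18, -0.131], [-0.019, -0.784, -0.621, 0.858], [0.0, 0.0, 0.0, 1.0]] 0.99587890625
top 44.51005010780306 325.4198611920555 206.8147237945882 [[-0.065, -0.97, 0.233, 0.138], [-0.998, 0.062, -0.02, 0.085], [0.005, -0.234, -0.972, 1.613], [0.0, 0.0, 0.0, 1.0]] 0.99607421875
0.1 0.08514905904843038 [0.27244266 0.58970972 0.24151505]
```

View pics/scene0.png

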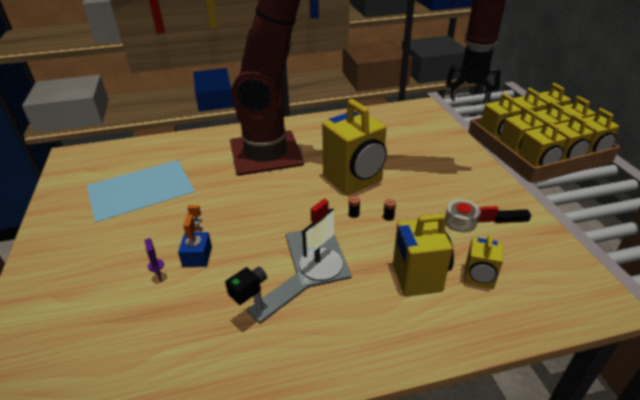

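View pics/top0.png

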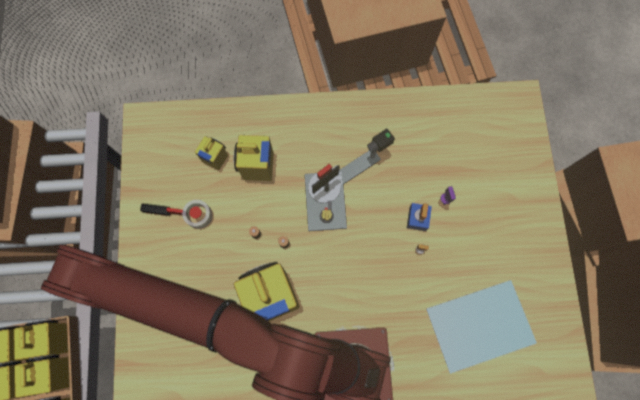

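The scene view shows the stand with the orange key at (195,240), the station with the mirror at (320,250), and the camera at (245,285). The middle lantern is at (422,255), with the large one at (355,155) and the small one at (485,262). In the top view the key is at (425,212), the screw at (327,215), the red handle at (325,171) and the lantern at (253,152). The smaller orange key is at (422,249).

Run:
```python
import cv2,numpy as np
S=np.load("scene0.npz")["frame"][:,:,::-1];T=np.load("top0.npz")["frame"][:,:,::-1]
def c(im,x,y,w,h): return cv2.resize(im[y:y+h,x:x+w],(400,300),interpolation=cv2.INTER_CUBIC)
a=np.hstack([c(T,295,150,80,60+0) if 0 else c(T,290,160,80,60+15),c(T,400,185,60,45)])
b=np.hstack([c(S,270,190,100,75),c(S,165,195,80,60)])
cv2.imwrite("pics/crops.png",np.vstack([a,b]))
```

```text
(no output)
```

View pics/crops.png

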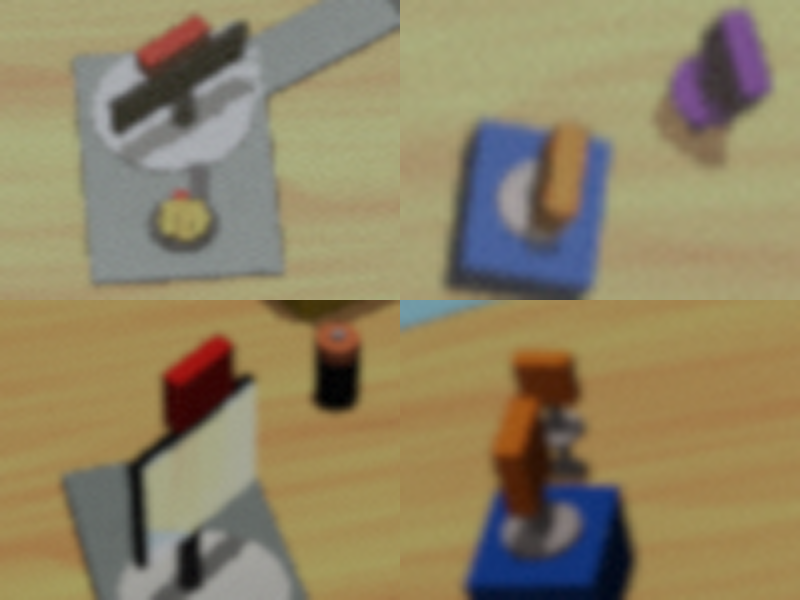

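The crops show the screw at top (327,215), with its red tab pointing towards the mirror (station +x, so locked). The key handle is seated in the stand and runs roughly along image-vertical.

```bash
cat > meas.py <<'E'
import cv2,numpy as np
def load(n,d=None):
    c=d or np.load(f"{n}0.npz"); fr=c["frame"];dep=c["depth"];T=c["T"]
    f=200/np.tan(np.radians(float(c["vertical_fov"]))/2)
    v,u=np.mgrid[:400,:640]
    r=np.stack([(u-c["cx"])/f,(v-c["cy"])/f,np.ones(u.shape)],-1)@T[:3,:3].T
    return dict(hsv=cv2.cvtColor(fr,cv2.COLOR_RGB2HSV),P=r*dep[...,None]+T[:3,3],r=r,o=T[:3,3])
def plane(V,m,z): # rays of masked pixels onto z
    r=V["r"][m]; return (V["o"]+r*((z-V["o"][2])/r[:,2])[:,None])[:,:2]
def mask(V,h0,h1,s0,v0,box,z0=-1,z1=9):
    h,s,v=np.moveaxis(V["hsv"],-1,0); P=V["P"]
    hm=(h>=h0)&(h<=h1) if h0<=h1 else (h>=h0)|(h<=h1)
    b=np.zeros(h.shape,bool);x0,y0,x1,y1=box;b[y0:y1,x0:x1]=1
    return hm&(s>=s0)&(v>=v0)&b&(P[...,2]>z0)&(P[...,2]<z1)
def rect(p):
    (c,wh,a)=cv2.minAreaRect((p*1000).astype(np.float32))
    w=p-p.mean(0);e,U=np.linalg.eigh(w.T@w);d=U[:,1]
    return "n%d mean %s rectc %s wh %s a %.1f pca %.1f"%(len(p),(p.mean(0)*1e3).round(1),np.round(c,1),np.round(wh,1),a,np.degrees(np.arctan2(d[1],d[0])))
E
python3 - <<'E'
from meas import *
B={"top":dict(h=(310,155,345,195),s=(315,200,340,228),k=(410,195,440,225),st=(400,195,440,235),l=(228,125,280,180)),
"scene":dict(h=(300,195,340,230),s=(285,225,340,275),k=(175,200,206,250),st=(165,220,225,270),l=(385,205,460,300))}
for n in B:
    V=load(n);b=B[n];P=V["P"]
    for nm,hs,bx,z in [("handle",(170,8,110,60),"h",.21),("brass",(18,35,90,110),"s",.046),("tab",(172,8,90,60),"s",.046),("key",(3,20,110,60),"k",.13),("stand",(100,130,110,50),"st",.055),("lantfold",(100,130,110,30),"l",.150),("lanttop",(18,35,110,40),"l",.150),("lhandle",(18,35,110,40),"l",.205)]:
        m=mask(V,*hs,b[bx],z-.008,z+.008)
        if m.sum()>4: print(n,nm,rect(plane(V,m,z)), "z",P[m][:,2].mean().round(4))
        else: print(n,nm,m.sum())
    m=mask(V,100,130,110,30,b["l"],.09,.142)
    if m.sum()>8: print(n,"markerface",rect(P[m][:,:2]),P[m].mean(0))
V=load("top");P=V["P"]
m=(V["hsv"][...,1]<60)&(abs(P[...,2]-.012)<.006);b=np.zeros_like(m);b[165:235,300:350]=1
print("plate",rect(plane(V,m&b,.012)))
b[:]=0;b[125:160,365:400]=1;m=(V["hsv"][...,2]<70)&(P[...,2]>.135)&b
print("cam",rect(plane(V,m,.143)))
E
```

```text
top handle n77 mean [587.4  53.3] rectc [587.3  52.7] wh [16.1 47.9] a 34.6 pca 126.1 z 0.2101
top brass n51 mean [489.8  51.3] rectc [489.3  51.2] wh [29.6 26.9] a 86.4 pca 113.7 z 0.0448
top tab 0
top key n61 mean [ 464.  -251.2] rectc [ 465.  -251.7] wh [15.  43.2] a 70.1 pca 163.8 z 0.1304
top stand n209 mean [ 456.9 -246.2] rectc [ 462.5 -251.5] wh [61.5 70.9] a 75.6 pca -157.0 z 0.0552
top lantfold n120 mean [682.  235.3] rectc [682.4 235.4] wh [22.1 60.2] a 86.4 pca 172.2 z 0.1517
top lanttop n650 mean [678.7 281.6] rectc [683.3 275.4] wh [ 98.5 110.2] a 85.9 pca 175.6 z 0.1507
top lhandle n89 mean [684.8 284.3] rectc [684.6 284.4] wh [58.4 13. ] a 86.4 pca 84.7 z 0.2024
scene handle n113 mean [596.   49.9] rectc [596.2  50. ] wh [18.3 54.3] a 35.8 pca 129.2 z 0.2076
scene brass 0
scene tab 0
scene key n88 mean [ 470.3 -254.5] rectc [ 470.4 -254.8] wh [18.5 46.4] a 79.3 pca 169.4 z 0.128
scene stand n335 mean [ 476.5 -252.5] rectc [ 467.6 -253.4] wh [64.4 78.6] a 76.3 pca 139.5 z 0.0539
scene lantfold n219 mean [682.3 232.1] rectc [681.6 232.2] wh [25.5 66.3] a 83.4 pca 172.5 z 0.1489
scene lanttop n1013 mean [701.4 274.2] rectc [691.3 269.6] wh [101.2 114.1] a 84.0 pca 175.4 z 0.1484
scene lhandle n117 mean [693.3 278.3] rectc [694.8 278.8] wh [60.4 18.1] a 84.1 pca 85.7 z 0.2002
scene markerface n17 mean [682. 222.] rectc [681.4 221.7] wh [ 1.8 51.6] a 83.8 pca 173.8 [0.68196162 0.2219844  0.13907938]
plate n1292 mean [532.1  46.9] rectc [555.6  43.7] wh [151.3 226.6] a 86.9 pca 161.9
cam n182 mean [ 699.7 -140.8] rectc [ 697.5 -135.4] wh [41.2 73.5] a 31.1 pca 112.7
```

Run:
```python
from meas import *
B={"top":dict(h=(310,155,345,195),s=(315,200,340,228),k=(410,195,440,225),st=(400,195,440,235),l=(228,125,280,180)),
"scene":dict(h=(300,195,340,230),s=(285,225,340,275),k=(175,200,206,250),st=(165,220,225,270),l=(385,205,460,300))}
for n in B:
    V=load(n);b=B[n];P=V["P"]
    for nm,hs,bx,z in [("handle",(165,10,90,50),"h",.21),("key",(3,20,110,50),"k",.13),("stand",(100,130,80,40),"st",.055),("lanttop",(18,130,80,20),"l",.150),("lhandle",(18,35,110,40),"l",.205)]:
        m=mask(V,*hs,b[bx],z-.15,9)
        zt=np.percentile(P[m][:,2],97) if nm!="lanttop" else (.1507 if n=="top" else .1484)
        m&=abs(P[...,2]-zt)<.0035
        print(n,nm,"zt %.4f"%zt,rect(P[m][:,:2]))
        if nm=="stand":
            q=P[mask(V,3,20,110,50,b["k"])]
    m=mask(V,100,130,80,20,b["l"],.09,.143)
    if m.sum()>8: print(n,"markerface",rect(P[m][:,:2]))
V=load("top");P=V["P"]
m=mask(V,0,179,0,0,(312,200,342,230),.036,.08); print("head by depth",rect(P[m][:,:2]))
print(V["hsv"][204:224:1,318:338,0]);print(V["hsv"][204:224:1,318:338,2])
# camera body top
m=mask(V,0,179,0,0,(355,120,402,170),.135,.16);print("cam",rect(P[m][:,:2]))
# plate edges: y-extents at screw rows
m=(V["hsv"][...,1]<55)&(abs(P[...,2]-.012)<.006)
for row in range(178,230,6):
    c=np.where(m[row,295:360])[0]+295; mm=np.zeros_like(m);mm[row,[c.min(),c.max()]]=1;print(row,plane(V,mm,.012).round(4).tolist())
```

```text
top handle zt 0.2160 n21 mean [588.1  52.9] rectc [587.9  52.2] wh [13.1 42. ] a 32.1 pca 122.5
top key zt 0.1372 n12 mean [ 462.5 -252.8] rectc [ 462.6 -252.9] wh [ 8.5 38.3] a 64.8 pca 156.5
top stand zt 0.0625 n32 mean [ 454.4 -243.6] rectc [ 461.  -246.9] wh [60.2 68.3] a 69.6 pca -158.9
top lanttop zt 0.1507 n593 mean [681.7 272.7] rectc [684.7 273.4] wh [ 99.4 109.9] a 84.2 pca 167.5
top lhandle zt 0.2052 n43 mean [686.4 286.6] rectc [685.2 286.1] wh [56.  14.4] a 85.9 pca 82.5
scene handle zt 0.2104 n82 mean [591.   50.7] rectc [590.3  50.8] wh [15.1 47.2] a 35.5 pca 127.2
scene key zt 0.1300 n65 mean [ 466.5 -255.5] rectc [ 465.4 -255.5] wh [14.2 43.8] a 74.1 pca 166.4
scene stand zt 0.0573 n198 mean [ 471.9 -253.2] rectc [ 465.5 -254.6] wh [62.1 77. ] a 76.9 pca 137.8
scene lanttop zt 0.1484 n1126 mean [694.8 267.9] rectc [685.8 270.4] wh [ 99.5 111.2] a 84.7 pca -148.3
scene lhandle zt 0.2000 n116 mean [688.3 281.5] rectc [688.7 282.8] wh [59.9 16.7] a 76.0 pca 84.8
scene markerface n123 mean [683.3 221.9] rectc [684.5 221.7] wh [ 2.6 61.6] a 84.7 pca 174.0
head by depth n6
[... 3230 characters left out ...]
3 121  97  83  83  87  84  83  82  82  90 111 128 137 141 142
  141 141]
 [140 141 139 137 120 104  93  90  90  89  92  97 116 129 136 141 139 139
  141 142]
 [142 138 140 137 135 130 121 120 119 121 118 126 136 135 140 143 142 140
  141 143]]
cam n291 mean [ 703.5 -141.2] rectc [ 701.5 -135.7] wh [46.9 84.6] a 30.1 pca 120.5
178 [[0.6274, 0.1155], [0.6175, -0.0414]]
184 [[0.6061, 0.1167], [0.5981, -0.0091]]
190 [[0.5849, 0.1179], [0.5768, -0.011]]
196 [[0.5637, 0.1156], [0.556, -0.006]]
202 [[0.5428, 0.1168], [0.5346, -0.0113]]
208 [[0.5218, 0.1146], [0.5139, -0.0097]]
214 [[0.5011, 0.1157], [0.493, -0.0116]]
220 [[0.4803, 0.1136], [0.4722, -0.0134]]
226 [[0.4595, 0.108], [0.4518, -0.0119]]
```

```bash
cat > rob.py <<'E'
from workcell import *
import numpy as np
O=np.array([.589,.052]);SC=np.array([.490,.0505]);K=np.array([.4655,-.2535])
def R(deg):
    a=np.radians(deg);c,s=np.cos(a),np.sin(a)
    return np.array([[c,s,0],[s,-c,0],[0,0,-1.]])
def p(xy,z): return np.array([xy[0],xy[1],z])
def st(m=""):
    s=read_state();print(m,"t%.2f"%s["clock"],"pos",s["ee_pos"].round(4),"f",np.round(s["ft_force"],1),"mz %.2f"%s["moment"][2],"w %.4f g %.0f q7 %.2f"%(s["width"],s["grip_force"],s["q"][6]))
    return s
E
python3 - <<'E'
from rob import *
for nm,xy,z,a in [("key",K,.0995,-14),("ins",SC,.127,5),("turn",SC,.127,110),("hi",SC,.2,5),("mir",O,.182,126),("mirT",O,.182,92)]:
    for d in(0,180,-180):
        q=solve_ik(p(xy,z),R(a+d)); print(nm,a+d,None if q is None else np.round(q,2))
E
```

```text
key -14 [-0.53  0.4   1.14  1.96 -0.42  1.05 -1.02]
key 166 [-0.52  0.39  1.12  1.96 -0.41  1.04  2.11]
key -194 [-0.52  0.39  1.12  1.96 -0.41  1.04  2.11]
ins 5 [-0.82  0.12  0.67  2.01 -0.08  1.04 -1.59]
ins 185 [-0.67  0.11  0.51  2.   -0.06  1.04  1.53]
ins -175 [-0.67  0.11  0.51  2.   -0.06  1.04  1.53]
turn 110 [-0.73  0.11  0.58  2.01 -0.07  1.04  0.23]
turn 290 [-1.37  0.32  1.36  2.02 -0.35  1.08 -2.63]
turn -70 [-1.37  0.32  1.36  2.02 -0.35  1.08 -2.63]
hi 5 [-0.82  0.02  0.65  1.92 -0.02  1.2  -1.65]
hi 185 [-0.7   0.03  0.52  1.92 -0.01  1.2   1.48]
hi -175 [-0.7   0.03  0.52  1.92 -0.01  1.2   1.48]
mir 126 [-0.64  0.28  0.58  1.72 -0.16  1.19  0.6 ]
mir 306 [-1.08  0.5   1.22  1.73 -0.49  1.26 -2.26]
mir -54 [-1.08  0.5   1.22  1.73 -0.49  1.26 -2.26]
mirT 92 [-0.68  0.28  0.62  1.72 -0.18  1.2   0.02]
mirT 272 [ 0.76  0.55 -1.23  1.65  0.53  1.33  2.62]
mirT -88 [ 0.76  0.55 -1.23  1.65  0.53  1.33  2.62]
```

Run:
```python
from rob import *
move_linear([.3,.59,.42],vel=.3);st()
move_to(p(K,.30),R(-14));st()
move_linear(p(K,.15),vel=.2)
print(move_linear(p(K,.0995),vel=.1,force_limit=8));st("down")
grasp();st("grasp")
import cv2
c=capture("scene");f=c["frame"][:,:,::-1][170:290,120:280];cv2.imwrite("pics/g.png",cv2.resize(f,(640,480)))
```

```text
t0.85 pos [0.2999 0.59   0.4193] f [ 0.5  0.2 -0.6] mz -0.06 w 0.0853 g 0 q7 -0.01
 t3.89 pos [ 0.4661 -0.2528  0.3001] f [ 0.   0.5 -1. ] mz -0.02 w 0.0849 g 0 q7 -1.31
False
down t5.45 pos [ 0.4656 -0.2539  0.0998] f [-0.3 -0.   0.8] mz -0.04 w 0.0853 g 0 q7 -1.06
grasp t6.08 pos [ 0.4655 -0.2536  0.0996] f [ 0.  -0.7  1. ] mz -0.04 w 0.0154 g 60 q7 -1.06
```

View pics/g.png

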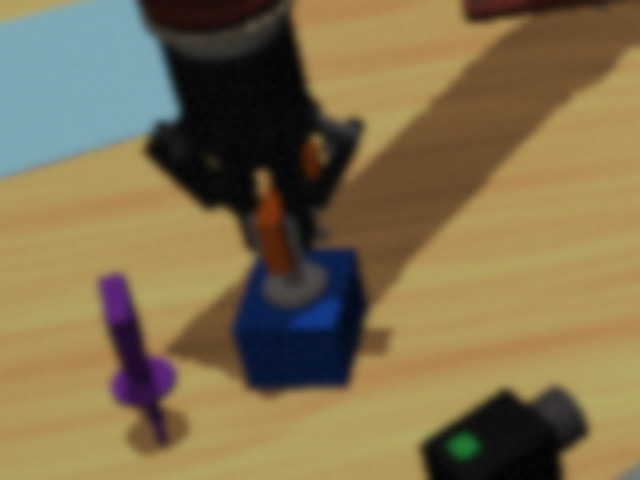

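The key is held by its flats (around (270,220) in the crop), and the collar is still on the stand. Next I lift it and try the slot.

Run:
```python
from rob import *
print(move_linear(p(K,.20),vel=.15,force_limit=25));s=st("lift")
move_to(p(SC,.20),R(5));st()
move_linear(p(SC,.145),vel=.15);st("above")
print(move_linear(p(SC,.1245),vel=.03,force_limit=6));st("ins")
```

```text
False
lift t6.95 pos [ 0.4652 -0.253   0.1992] f [ 0.1 -0.8 -1.8] mz -0.03 w 0.0153 g 60 q7 -1.19
 t8.12 pos [0.4901 0.0487 0.1998] f [-0.  -0.2 -1.3] mz -0.01 w 0.0156 g 60 q7 -1.65
above t8.63 pos [0.4903 0.0495 0.1453] f [ 0.4  0.1 -0.8] mz -0.09 w 0.0156 g 60 q7 -1.59
True
ins t9.28 pos [0.4899 0.0509 0.1253] f [-1.   0.1  7.1] mz -0.07 w 0.0151 g 62 q7 -1.56
```

It went straight into the slot and stopped at floor height. Now I turn it.

Run:
```python
from rob import *
import cv2
P=p(SC,.1265)
move_linear(P,vel=.03)
for a in (15,25,40,55,70,85,98):
    move_linear(P,frame=R(a),vel=.05); st(a)
c=capture("top");np.savez("top1.npz",**c);cv2.imwrite("pics/t1.png",cv2.resize(c["frame"][150:240,290:370,::-1],(640,720))[:600])
c=capture("scene");cv2.imwrite("pics/s1.png",cv2.resize(c["frame"][180:300,240:400,::-1],(640,480)))
```

```text
15 t9.85 pos [0.4895 0.0519 0.1263] f [-2.2  4.6  0.4] mz -0.05 w 0.0159 g 61 q7 -1.39
25 t10.18 pos [0.4894 0.0521 0.1263] f [-1.9  5.5  1.6] mz -0.03 w 0.0151 g 61 q7 -1.22
40 t10.58 pos [0.4891 0.0521 0.1263] f [-2.9  5.9  2.1] mz -0.11 w 0.0153 g 61 q7 -0.97
55 t10.99 pos [0.4889 0.0521 0.1262] f [-3.8  5.6  2.7] mz -0.06 w 0.0147 g 61 q7 -0.71
70 t11.40 pos [0.4887 0.0521 0.1262] f [-5.1  6.1  4.1] mz -0.10 w 0.0153 g 61 q7 -0.45
85 t11.81 pos [0.4884 0.0518 0.1261] f [-5.7  6.7  2.9] mz -0.15 w 0.0152 g 61 q7 -0.19
98 t12.18 pos [0.4882 0.0516 0.1259] f [-6.4  5.3  2. ] mz -0.07 w 0.0152 g 61 q7 0.03
```

View pics/s1.png

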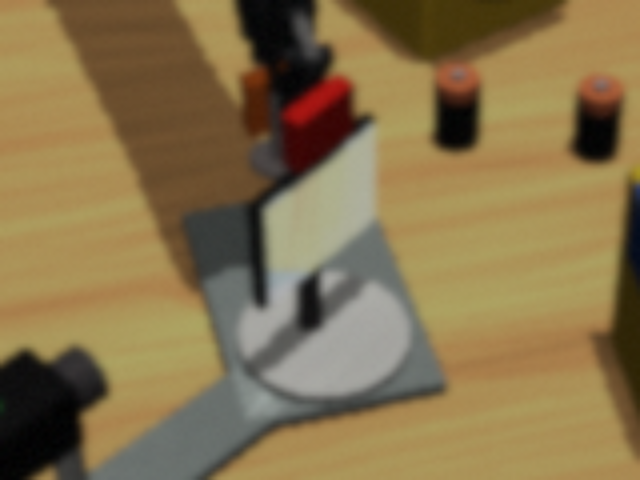

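The screw is hidden behind the mirror frame. I'll turn a few degrees more to take up the key play, unload, lift and look at the tab.

Run:
```python
from rob import *
import cv2
P=p([.4885,.0512],.1265)
move_linear(P,frame=R(103),vel=.05);st(103)
move_linear(P,frame=R(93),vel=.05);st("back")
move_linear(p(P[:2],.20),vel=.12);st("up")
move_to(p(K,.22),R(-14));st("over stand")
c=capture("top");np.savez("top1.npz",**c)
a=cv2.resize(c["frame"][190:240,300:350,::-1],(400,400),interpolation=cv2.INTER_CUBIC)
c=capture("scene");np.savez("scene1.npz",**c);b=cv2.resize(c["frame"][150:270,140:260,::-1],(400,400),interpolation=cv2.INTER_CUBIC)
cv2.imwrite("pics/t2.png",np.hstack([a,b]))
```

```text
103 t12.53 pos [0.4876 0.0516 0.126 ] f [-3.3  3.9 -1.2] mz -0.13 w 0.0154 g 60 q7 0.11
back t12.86 pos [0.4889 0.0508 0.1265] f [ 0.6 -0.  -2. ] mz 0.04 w 0.0153 g 60 q7 -0.06
up t13.62 pos [0.4881 0.0511 0.1994] f [-0.2 -0.6 -1.7] mz 0.05 w 0.0153 g 60 q7 -0.12
over stand t14.79 pos [ 0.4659 -0.2522  0.2195] f [-0.4  0.2 -1. ] mz 0.03 w 0.0151 g 60 q7 -1.27
```

View pics/t2.png

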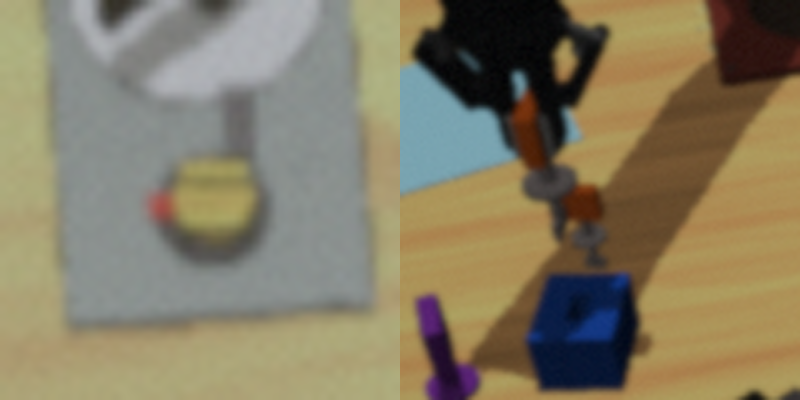

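The tab (left crop, (162,207)) now points to station +y, about a quarter turn from before. The key hangs straight above the stand hole, so I'll put it back.

Run:
```python
from rob import *
import cv2
move_linear(p(K,.155),vel=.15)
h=move_linear(p(K,.0985),vel=.06,force_limit=5);s=st(h)
if s["ee_pos"][2]<.103:
    move_linear(s["ee_pos"]+[0,0,.0005],vel=.02)
    release();st("rel")
    move_linear(p(K,.25),vel=.2);st("up")
    c=capture("scene");np.savez("scene1.npz",**c);b=cv2.resize(c["frame"][150:270,140:260,::-1],(400,400),interpolation=cv2.INTER_CUBIC)
    cv2.imwrite("pics/k2.png",b)
```

```text
True t16.35 pos [ 0.465  -0.2534  0.0995] f [-0.4  0.5  6.1] mz 0.05 w 0.0149 g 61 q7 -1.13
rel t17.28 pos [ 0.465  -0.2534  0.1   ] f [-0.1 -0.3 -0.4] mz -0.00 w 0.0855 g 0 q7 -1.13
up t18.18 pos [ 0.465  -0.2531  0.249 ] f [0.2 0.4 0.1] mz 0.01 w 0.0858 g 0 q7 -1.30
```

View pics/k2.png

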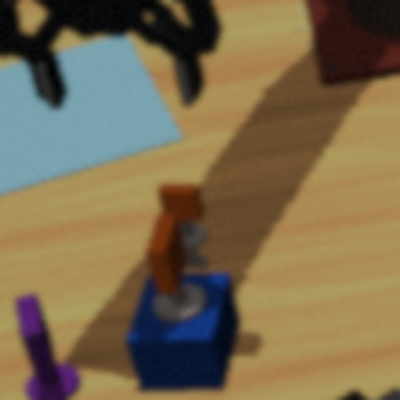

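The key stands upright in the stand with its collar seated. Next is the mirror.

Run:
```python
from rob import *
import cv2
O=np.array([.589,.0525])
move_to(p(O,.27),R(126.3));st()
print(move_linear(p(O,.182),vel=.12,force_limit=6));st("down")
grasp();st("grasp")
P=p(O,.182)
for a in (118,110,101,91.2):
    move_linear(P,frame=R(a),vel=.03); st(a)
sleep(.5);s=st("hold");print(s["eef_rot"].round(3).tolist())
c=capture("scene");np.savez("scene2.npz",**c)
a=cv2.resize(c["frame"][170:320,220:460,::-1],(800,500),interpolation=cv2.INTER_CUBIC);cv2.imwrite("pics/m.png",a)
c=capture("top");np.savez("top2.npz",**c)
```

```text
t19.89 pos [0.5889 0.0516 0.2698] f [ 0.2 -1.4  0.2] mz 0.00 w 0.0856 g 0 q7 0.59
False
down t20.77 pos [0.5895 0.0524 0.1827] f [0.6 0.7 0.2] mz 0.05 w 0.0854 g 0 q7 0.63
grasp t21.43 pos [0.5884 0.052  0.1822] f [-2.7 -0.7  6.2] mz -0.20 w 0.0151 g 58 q7 0.63
118 t21.73 pos [0.5883 0.0521 0.1822] f [-2.4 -1.7  6.8] mz 0.13 w 0.0156 g 59 q7 0.49
110 t22.02 pos [0.5883 0.052  0.1822] f [-3.6 -1.3  5.4] mz 0.16 w 0.0151 g 59 q7 0.36
101 t22.32 pos [0.5881 0.052  0.1822] f [-3.7 -1.8  7. ] mz 0.17 w 0.0157 g 59 q7 0.21
91.2 t22.65 pos [0.5881 0.052  0.1822] f [-4.6 -0.6  7. ] mz 0.15 w 0.0155 g 59 q7 0.05
hold t23.15 pos [0.5881 0.0521 0.1822] f [-4.7 -1.3  7.6] mz 0.24 w 0.0156 g 59 q7 0.05
[[-0.021, 1.0, -0.002], [1.0, 0.021, -0.0], [-0.0, -0.002, -1.0]]
```

View pics/m.png

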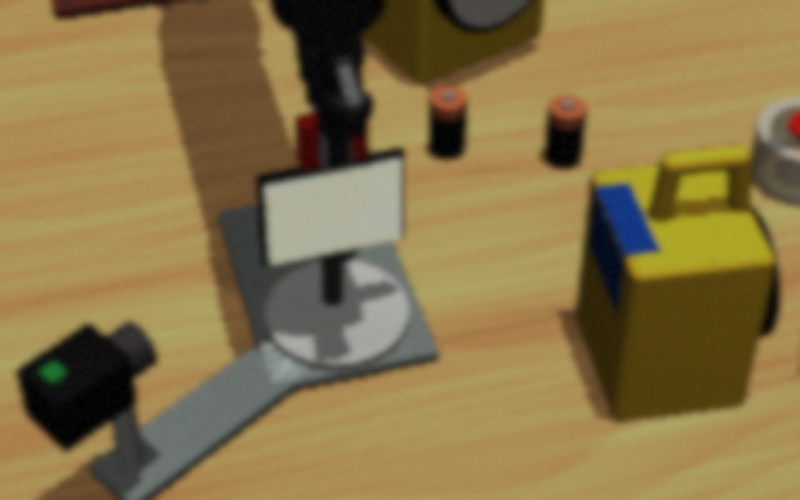

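The mirror has turned (glass centre at crop (335,210)). I'll check the glass plane from depth against the angle I need.

Run:
```python
from meas import *
for k in("scene0","scene2"):
    V=load("",np.load(k+".npz"));P=V["P"]
    m=mask(V,0,179,0,110,(290,205,350,262),.095,.15)&(np.linalg.norm(P[...,:2]-[.589,.0525],axis=-1)<.05)
    q=P[m];c=np.median(q,0);n=np.linalg.svd(q-c,full_matrices=0)[2][2];n*=np.sign(n[0]);print(k,m.sum(),c.round(3),n.round(3),"normal deg",np.degrees(np.arctan2(n[1],n[0])).round(2))
    m=mask(V,100,130,80,20,(385,205,460,300),.09,.143);print(rect(P[m][:,:2]))
```

```text
scene0 467 [0.59  0.051 0.123] [ 0.814  0.581 -0.006] normal deg 35.5
n123 mean [683.3 221.9] rectc [684.5 221.7] wh [ 2.6 61.6] a 84.7 pca 174.0
scene2 688 [0.59  0.051 0.123] [ 1.     0.021 -0.001] normal deg 1.2
n124 mean [683.4 221.9] rectc [682.1 222.1] wh [ 3.8 61.7] a 81.7 pca 173.8
```

The glass normal measures 1.2°, which is what I wanted, and the lantern has not moved.

```bash
python3 -c "
from rob import *
st();print(finish_job())"
```

```text
t23.25 pos [0.5881 0.0521 0.1822] f [-4.2 -1.5  7.6] mz 0.23 w 0.0157 g 59 q7 0.05
the job is handed in; nothing more can be done
None
```

I handed the job in at 23 s: the screw is turned about a quarter turn anticlockwise, the key is back upright in its stand, and the arm is holding the mirror at a measured 1.2°, the angle I calculated for the camera to see the lantern's blue marker; no verdict came back.

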